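Fit the red limb post in the bow-press carriage

ROBOT

A 6-joint arm with a two-finger parallel gripper is mounted at the origin on the work surface. World frame = base frame: x ahead of the robot, y to its left, z up, the work surface at z = 0. Lengths are in m, angles in degrees, forces in N, time in s.
With the tool pointing down it reaches from about 0.275 to 0.975 m from the base axis. Payload 8.4 kg.
Tool frame: the origin (TCP) lies at the very end of the fingers, on their centre line; the grasp point (between the pads) lies 19 mm behind it; z points along the fingers, x is the direction in which the jaws open and shut, and the axes are right-handed (so a half turn about z gives the same grasp; the last joint's range is limited). The gripper opens to 92 mm and grips with 3 to 60 N. Pads are 20 mm wide; open, the fingers measure 128 mm over their backs; the gripper's body (75 mm by 189 mm) begins 69 mm behind the grasp point.
Start: joints at [71.081, 20.225, 93.587, -0, 66.188, -0.138], TCP at [0.201, 0.592, 0.215] pointing down, gripper open.
Joint ranges: [-150.9, 150.9], [-52.94, 120.26], [3.33, 152.33], [-74.26, 254.26], [0, 154.13], [-172.89, 172.89]. Speed limits (degrees/s): [127.2, 127.2, 159.86, 180, 180, 180].

INTERFACE

Orientations are given as a 3x3 rotation matrix whose columns are the frame's x, y, z axes.
In Python, from rig import robot, eyes gives the robot as it stands. The module is installed in compiled form; this text tells all that it offers. Calls block until the motion is done:
- robot.move_pose(position, orientation): joint-space move of the TCP to a pose.
- robot.line_to(position, attitude=None, speed=0.15): straight line of the TCP; attitude=None keeps the orientation; speed is the mean speed in m/s.
- robot.set_joints(angles): joint-space move.
- robot.command_gripper(opening, squeeze=None): finger opening in m; squeeze is the grip in N (None keeps the last); returns when the fingers have stopped.
- robot.sleep(seconds).
- robot.ik(position, orientation): joint angles nearest the present ones, or None.
- eyes.grab_frame(name): name is "side" or "top"; returns the picture (384x512x3 uint8, red, green, blue); there is no depth.
- eyes.get_calibration(name): a dict with "intrinsics" (3x3 intrinsics, pixels), "world_to_cam" (4x4, takes a point from world to camera coordinates). Camera axes: x right, y up, looking along -z (the intrinsics and any distortion apply to the point x, -y, -z); pixel columns grow to the right and rows downward; lengths in m; the calibration is good to about 2 mm. A picture is of the moment at which its call begins. get_calibration takes no time and is no camera call.
A pose or a line that the arm cannot do raises robot.Unreachable and nothing moves.
- robot.sign_off(): hands the job in, once; it reports no verdict.
Readings, each from a call of its own:
- robot.current_time(): time.
- robot.current_qpos(): joint angles.
- robot.current_joint_vel(): joint speeds.
- robot.current_joint_efforts(): joint torques, N m.
- robot.current_ee_pos(): TCP position.
- robot.current_eef_rot(): TCP orientation.
- robot.current_ft_force(): force on the tool from outside, world axes, zero at the start.
- robot.current_ft_torque(): the same for the moment, N m.
- robot.current_width(): finger opening in m.
Only numpy, scipy, OpenCV 4.12 (cv2) and the standard library are available. Lean on these libraries where they do the work, as an engineer would, in place of code of your own. Each camera call takes 0.05 s, during which the arm holds its last target. There are 200 camera calls.

TASK

Slide the yellow retaining gate of the bow-press carriage open, stand the red post upright in the socket so that its foot sits flat on the socket's floor, and slide the gate fully back so that its fork closes round the post over the foot. Use the red post, not the blue or the black one, and let go of everything at the end.

Things in the scene. Friction and masses are not known exactly. Their poses are not given: they have to be found in the camera images.
- red_post: Loose red metal post standing on the table, 0.17 kg, 76 mm high (blue and black ones of the same shape stand elsewhere). Round foot 56 mm in diameter, 14 mm thick; stem 24 mm in diameter up to 50 mm; grip head 30 mm in diameter from 50 to 76 mm. Origin at the centre of the foot's underside, z up along the post.
- carriage: Dark steel beam fixed to the table, 104 mm wide (x), from y = -90 to +190 mm, plus a hand wheel to +217. Top 50 mm above the table, edge rails to 62. Origin on the table below the socket's centre. Socket: square recess open upward, 68 mm wide, sides along x and y, floor 30 mm above the table, 6 mm chamfer at the mouth. The gate slides along y.
- gate (a joint): Yellow plate gate, 52 to 58 mm above the table. 0 = shut, grows towards the carriage's +y, 0.085 m = fully open; hard stops at both. Stays where left, needs 2 N. Its front is a fork with a 38 mm slot open to -y: at 0 the prong tips are at carriage y = -31 mm, the slot's root at +22, so the stem fits the slot but the foot cannot pass; fully open the tips are at +54, clear of the socket.
- gate_tab (a point): Grip point in the black upright tab on the gate: tab 30 mm (carriage x) by 16 mm (carriage y), from 58 to 105 mm above the table. The point is 92 mm above the table, at x = 0 and y = 80 mm + gate joint value in the carriage's frame; it moves with the gate. Axes parallel to the carriage's.
There are look-alikes about, which are no part of the job. Of the things that look like the red_post, the smallest one is meant.

How it is judged (in metres and radians):
On the way, in this order (a step that is already met when the one before it is completed fails the run):
1. the gate is slid open (value of joint gate above 0.05 m), for 0.1 s.
2. the red post's foot is down on the socket's floor, with the gate still open (z of red_post in the frame of carriage below 0.037 m and horizontal distance between red_post and carriage below 0.015 m and value of joint gate above 0.03 m), for 0.1 s.
At the end, for the whole second after the job is handed in: The red post stands at rest in the socket, upright within 10 degrees, its foot within 5 mm of the socket's floor height and its axis within 15 mm of the socket's centre, and the gate is shut to within 10 mm of its closed stop (value of joint gate below 0.01 m and z of red_post in the frame of carriage between 0.025 and 0.035 m and horizontal distance between red_post and carriage below 0.015 m and angle between red_post's own z axis and vertical below 0.17 rad and linear speed of red_post below 0.02 m/s); the robot touches nothing.
It also fails if it takes over 61 s, if anything falls off the work surface, if the arm or the gripper's body presses on something with over 40 N, if the wrist force passes 120 N, or if a joint passes its speed limit or range.

## Working session

There is one attempt and no reset: what is moved stays moved. The work goes in short steps, each a Python script; the robot and the scene stay as the last script left them, time stands still between calls to the robot, and variables do not carry over. Pictures are saved under pics/ and viewed, about 8 in all and at most 12, crops included, and the job is handed in when it is done.

```bash
mkdir -p pics; python3 - <<'E'
from rig import robot, eyes
import cv2, numpy as np
for n in ("top","side"):
    im=eyes.grab_frame(n); cv2.imwrite(f"pics/{n}0.png",im[:,:,::-1]); c=eyes.get_calibration(n)
    print(n,{k:(np.round(v,4).tolist() if not isinstance(v,(str,type(None))) else v) for k,v in c.items()})
    W=np.array(c["world_to_cam"]); print(-W[:3,:3].T@W[:3,3])
print(robot.current_time(), robot.current_eef_rot())
E
```

```text
top {'intrinsics': [[429.7237, 0.0, 252.3483], [0.0, 429.7237, 190.6874], [0.0, 0.0, 1.0]], 'world_to_cam': [[0.0238, -0.9995, -0.0188, 0.0605], [0.9981, 0.0226, 0.0582, -0.4993], [-0.0577, -0.0202, 0.9981, -1.1611], [0.0, 0.0, 0.0, 1.0]]}
[0.42985443 0.04830527 1.18913265]
side {'intrinsics': [[367.9439, 0.0, 257.3971], [0.0, 367.9439, 187.8908], [0.0, 0.0, 1.0]], 'world_to_cam': [[0.9498, -0.3127, -0.0027, -0.4368], [0.1845, 0.5532, 0.8124, -0.1802], [-0.2526, -0.7721, 0.5831, -1.0778], [0.0, 0.0, 0.0, 1.0]]}
[ 0.17589795 -0.86914418  0.77373055]
0.1 [[ 3.21950828e-01  9.46756304e-01 -4.05921758e-04]
 [ 9.46755558e-01 -3.21951084e-01 -1.18846333e-03]
 [-1.25587210e-03 -1.68192687e-06 -9.99999211e-01]]
```

View pics/top0.png

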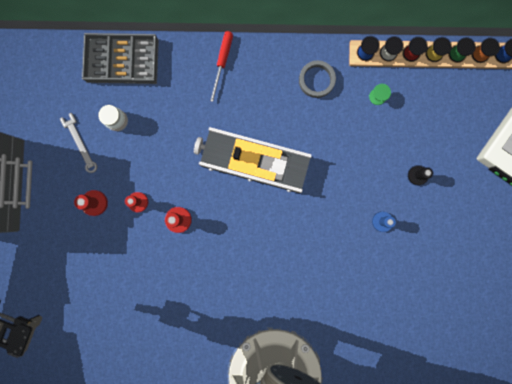

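View pics/side0.png

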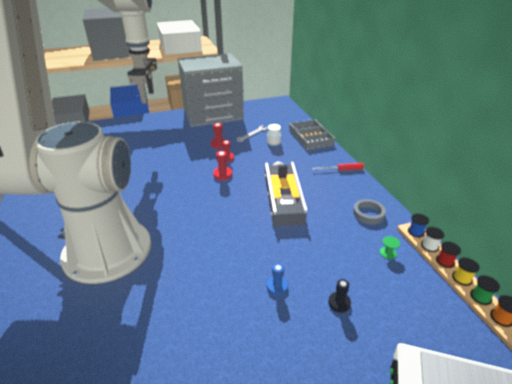

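The top view shows three red posts at about (92,203), (137,202) and (178,220). The middle one looks smallest. The carriage is at about (258,160), with its hand wheel (+y) to the left. I'll enlarge and measure.

```bash
cat > h.py <<'E'
from rig import robot, eyes
import cv2, numpy as np
def ray(n,u,v,z):
    c=eyes.get_calibration(n); K=np.array(c["intrinsics"]); W=np.array(c["world_to_cam"])
    d=np.linalg.inv(K)@[u,v,1]; d=W[:3,:3].T@[d[0],-d[1],-d[2]]; o=-W[:3,:3].T@W[:3,3]
    return o+d*(z-o[2])/d[2]
def proj(n,p):
    c=eyes.get_calibration(n); K=np.array(c["intrinsics"]); W=np.array(c["world_to_cam"])
    q=W[:3,:3]@p+W[:3,3]; q=K@[q[0],-q[1],-q[2]]; return q[:2]/q[2]
def blobs(im,lo,hi,amin=20):
    hsv=cv2.cvtColor(im,cv2.COLOR_RGB2HSV); m=cv2.inRange(hsv,np.array(lo),np.array(hi))
    if lo[0]==0 and hi[0]<12: m|=cv2.inRange(hsv,np.array([170,lo[1],lo[2]]),np.array([180,hi[1],hi[2]]))
    cs,_=cv2.findContours(m,cv2.RETR_EXTERNAL,cv2.CHAIN_APPROX_NONE)
    return [c for c in cs if cv2.contourArea(c)>amin]
E
python3 - <<'E'
from h import *
top=cv2.imread("pics/top0.png")[:,:,::-1].copy(); side=cv2.imread("pics/side0.png")[:,:,::-1].copy()
for n,im in(("top",top),("side",side)):
    for nm,lo,hi in(("red",(0,120,50),(8,255,255)),("yel",(18,150,80),(32,255,255))):
        for c in blobs(im,lo,hi):
            x,y,w,h=cv2.boundingRect(c); r=cv2.minAreaRect(c); print(n,nm,(x,y,w,h),cv2.contourArea(c),np.round(r[0],1),np.round(r[1],1),round(r[2],1))
a=cv2.resize(top[110:250,70:330],None,fx=3,fy=3,interpolation=cv2.INTER_CUBIC)
cv2.imwrite("pics/crop1.png",a[:,:,::-1])
b=cv2.resize(side[115:235,195:320],None,fx=4.8,fy=4.8,interpolation=cv2.INTER_CUBIC)
cv2.imwrite("pics/crop2.png",b[:,:,::-1])
E
```

```text
top red (165, 207, 26, 26) 497.5 [177.5 219.5] [25. 25.] 90.0
top red (125, 192, 23, 20) 321.0 [136.  201.5] [19. 22.] 90.0
top red (74, 190, 33, 26) 582.0 [ 91.5 202. ] [29.  27.6] 45.0
top red (405, 46, 13, 14) 75.5 [409.5  54.2] [14.2  8.8] 48.0
top red (217, 31, 16, 37) 269.5 [224.5  48.7] [ 9.  36.6] 14.9
top yel (255, 144, 27, 14) 52.5 [267.5 150.7] [27.7  7.3] 15.3
top yel (229, 139, 46, 41) 350.5 [254.9 159.3] [47.2 30.2] 15.3
top yel (428, 47, 13, 13) 75.5 [432.5  54.5] [14.1  8.5] 45.0
side red (437, 250, 19, 17) 186.5 [445.9 258.8] [17.1 14. ] 22.6
side red (338, 163, 26, 7) 119.0 [350.5 166. ] [ 6. 25.] 90.0
side red (211, 124, 23, 56) 547.5 [222.2 151.3] [55.9 21. ] 84.3
side yel (454, 266, 20, 19) 213.0 [463.  275.9] [18.8 14.6] 24.8
side yel (272, 175, 27, 23) 311.0 [284.9 186.5] [22.6 25. ] 86.2
```

View pics/crop1.png

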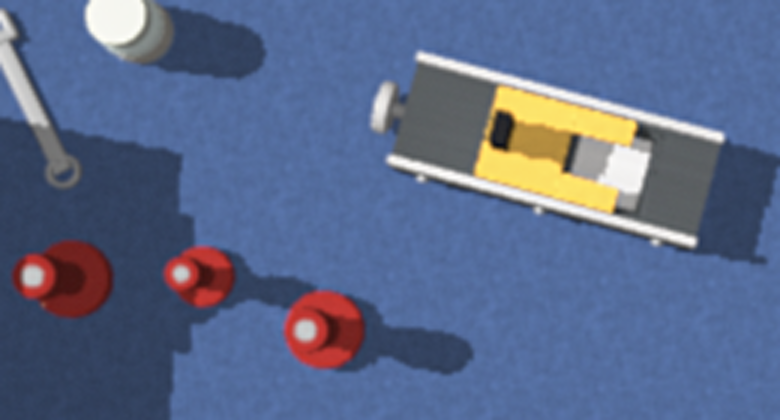

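View pics/crop2.png

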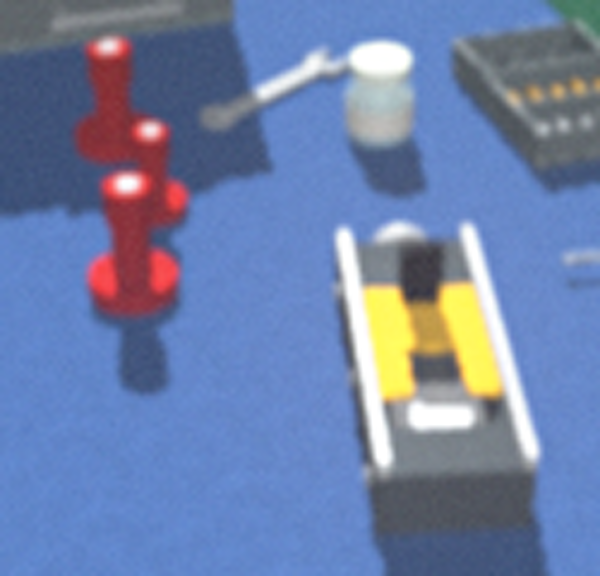

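The middle red post, at top-view pixel (137,202), has a foot about 19.5 px wide, which is close to 56 mm. The other two, at (92,203) and (178,220), are 25 px or more, so they are look-alikes. The crop also shows the carriage rail corners and the gate shut, with its tab at about (237,153).

```bash
python3 - <<'E'
from h import *
px=lambda u,v:((u-1)/3+70,(v-1)/3+110)
P=[ray("top",*px(*c),0.062) for c in((417,52),(722,133),(696,245),(388,160))]
TL,TR,BR,BL=P
print(np.round(P,4), "len",np.linalg.norm(TL-TR),np.linalg.norm(BL-BR),"wid",np.linalg.norm(TL-BL),np.linalg.norm(TR-BR))
y=(TL+BL-TR-BR)[:2]; y/=np.linalg.norm(y); x=np.array([y[1],-y[0]])
m=np.mean(P,0)[:2]; o=m-0.05*y
print("yaxis",y,"xaxis",x,"yaw",np.degrees(np.arctan2(x[1],x[0])),"origin",o,"sides",np.sign((TL-BL)[:2]@x))
for nm,c,z in(("gate rear top",(498,86),.058),("gate rear bot",(476,174),.058),("tip top",(636,139),.058),("tip bot",(613,212),.058),("tab top",(502,129),.105),("whitefloor",(628,170),.03)):
    p=ray("top",*px(*c),z)[:2]-o; print(nm,np.round([p@x,p@y],4))
print("foot",ray("top",*px(206,277),.014),"head",ray("top",*px(181,273),.076))
# side check: head top of middle post crop2 (151,130); tab top (422,250)
for c,z in(((151,130),.076),((422,250),.105)):
    print("side",ray("side",c[0]/4.8+195,c[1]/4.8+115,z))
t=o+y*.08; print("tab pred",t, proj("side",np.r_[t,.105]),"reach",np.linalg.norm(t))
E
```

```text
[[ 0.6618  0.1911  0.062 ]
 [ 0.5953 -0.0794  0.062 ]
 [ 0.4963 -0.0583  0.062 ]
 [ 0.5651  0.2139  0.062 ]] len 0.27852213916656404 0.28070257967350076 wid 0.09928653885673915 0.10122976510429509
yaxis [0.24209179 0.97025335] xaxis [ 0.97025335 -0.24209179] yaw -14.010032305178687 origin [0.56751314 0.01832917] sides 1.0
gate rear top [0.0398 0.1135]
gate rear bot [-0.0408  0.1113]
tip top [ 0.0263 -0.0167]
tip bot [-0.0414 -0.0141]
tab top [-0.0022  0.0955]
whitefloor [ 0.0013 -0.0174]
foot [0.45955375 0.38474637 0.014     ] head [0.46095366 0.38895314 0.076     ]
side [0.45927543 0.38701276 0.076     ]
side [0.58516478 0.10369958 0.105     ]
tab pred [0.58688049 0.09594944] [284.23481685 168.16933177] reach 0.5946721778324879
```

```bash
cat >> h.py <<'E'
Y=np.array([.24209,.97025]); Y/=np.linalg.norm(Y); X=np.array([Y[1],-Y[0]]); O=np.array([.5675,.0183])
R=np.column_stack([np.r_[Y,0],np.r_[X,0],[0,0,-1]])
def C(x,y,z): return np.r_[O+X*x+Y*y,z]
def car(p): d=np.array(p)[:2]-O; return np.round([d@X,d@Y,p[2]],4)
def st(t=""): print(t,"t",round(robot.current_time(),2),"car",car(robot.current_ee_pos()),"w",round(robot.current_width(),4),"F",np.round(robot.current_ft_force(),1))
E
python3 - <<'E'
from h import *
robot.command_gripper(0.05)
robot.move_pose(C(0,.091,.15),R); st()
robot.line_to(C(0,.091,.074)); st("down")
robot.command_gripper(0.0,25); st("grip")
for y in (.12,.14,.155,.162):
    robot.line_to(C(0,y,.074),speed=.08); st("pull")
im=eyes.grab_frame("top"); cv2.imwrite("pics/t1.png",cv2.resize(im[90:250,110:330],None,fx=3,fy=3,interpolation=cv2.INTER_CUBIC)[:,:,::-1])
E
```

```text
t 3.09 car [-0.0003  0.0918  0.1501] w 0.05 F [-0.3 -0.3  0.7]
down t 3.75 car [0.0003 0.0914 0.0744] w 0.0496 F [0.2 0.5 0.7]
grip t 4.36 car [0.0006 0.0914 0.0746] w 0.0158 F [0.2 2.  6.3]
pull t 4.88 car [0.0005 0.1207 0.0746] w 0.0162 F [0.3 1.6 5.6]
pull t 5.28 car [0.0005 0.1407 0.0746] w 0.0159 F [-0.3  1.8  5.2]
pull t 5.62 car [0.0005 0.1557 0.0746] w 0.0158 F [-0.   2.2  6.2]
pull t 5.87 car [0.0005 0.1626 0.0746] w 0.0158 F [-1.1  2.7  6.1]
```

View pics/t1.png

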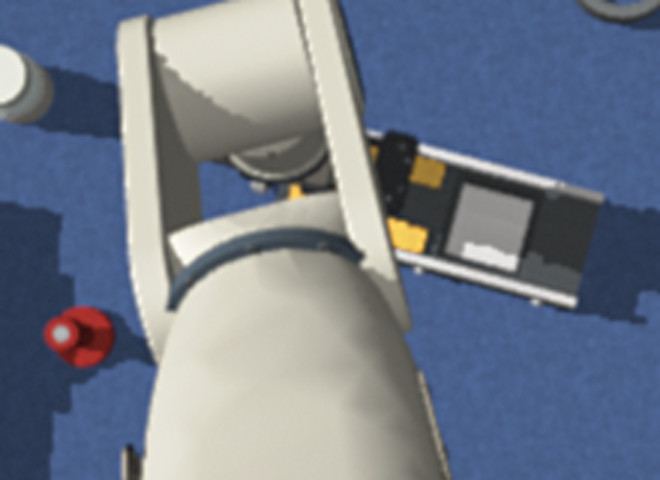

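Image check: the gate is open, with its prong tips at crop (430,180) clear of the socket. The socket floor's corners are at about (460,183), (535,200), (518,272) and (445,255), so I can measure its centre directly.

```bash
python3 - <<'E'
from h import *
px=lambda u,v:((u-1)/3+110,(v-1)/3+90)
q=[ray("top",*px(*c),.03) for c in((460,183),(535,200),(518,272),(445,255))]
print([car(p) for p in q],"centre",car(np.mean(q,0)))
print("tips",car(ray("top",*px(443,162),.058)),car(ray("top",*px(426,255),.058)))
robot.command_gripper(0.045); st("rel")
robot.line_to(C(0,.162,.14)); st()
# post: grasp jaw along R x (rotate none)
p=np.array([.460,.387])
robot.command_gripper(0.062)
Rp=R
robot.move_pose(np.r_[p,.16],Rp); st("above post")
im=eyes.grab_frame("side"); cv2.imwrite("pics/s2.png",cv2.resize(im[90:240,190:330],None,fx=4,fy=4,interpolation=cv2.INTER_CUBIC)[:,:,::-1])
E
```

```text
[array([0.0312, 0.0357, 0.03  ]), array([ 0.034 , -0.0338,  0.03  ]), array([-0.033, -0.036,  0.03 ]), array([-0.0355,  0.0315,  0.03  ])] centre [-0.0008 -0.0006  0.03  ]
tips [0.0411 0.0542 0.058 ] [-0.0425  0.0468  0.058 ]
rel t 6.51 car [-1.000e-04  1.619e-01  7.390e-02] w 0.0451 F [ 0.3 -0.2  0.8]
 t 7.1 car [-0.0003  0.1618  0.1397] w 0.0448 F [-0.5 -0.2 -0.3]
above post t 8.55 car [-0.1928  0.3312  0.16  ] w 0.0625 F [0.5 0.3 0.1]
```

View pics/s2.png

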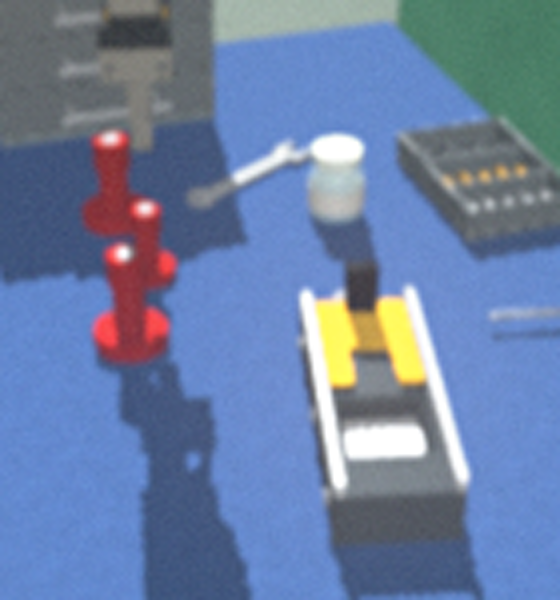

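Both views agree: the socket's centre is within 1 mm of my frame's origin, and the gate is open at about 80 mm. The middle post stands at crop (146,245), free below the gripper. I'll grasp it and carry it over.

```bash
python3 - <<'E'
from h import *
p=np.array([.460,.387])
robot.line_to(np.r_[p,.045],speed=.12); st("down")
robot.command_gripper(0.0,25); st("grip")
robot.line_to(np.r_[p,.17],speed=.15); st("lift")
robot.move_pose(C(0,0,.17),R); st("over")
for n,(a,b,c,d) in {"top":(90,250,150,350),"side":(80,240,210,350)}.items():
    im=eyes.grab_frame(n)[a:b,c:d]; cv2.imwrite(f"pics/{n}3.png",cv2.resize(im,None,fx=3.5,fy=3.5,interpolation=cv2.INTER_CUBIC)[:,:,::-1])
E
```

```text
down t 9.71 car [-0.1932  0.3322  0.0457] w 0.062 F [-0.1 -0.6 -0.6]
grip t 10.3 car [-0.1934  0.332   0.0452] w 0.0291 F [0.4 0.2 1.2]
lift t 11.28 car [-0.194   0.3311  0.169 ] w 0.0295 F [-0.2 -0.4 -2. ]
over t 12.72 car [-0.0002  0.0009  0.1699] w 0.0294 F [-0.2 -0.5 -2. ]
```

View pics/side3.png

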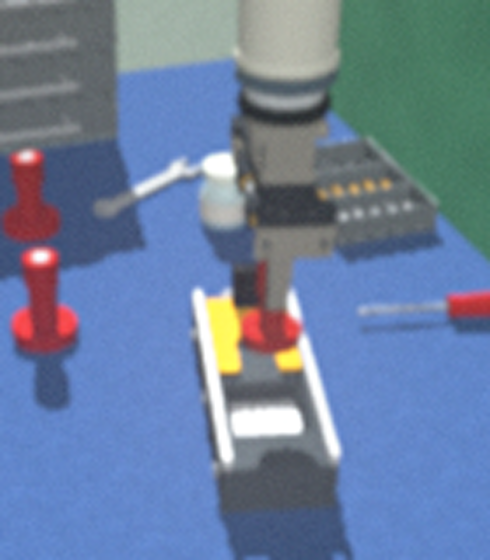

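The post hangs upright, with its foot centre at crop (271,330) above the socket. I'll check its offset by ray, then lower while watching force.

```bash
python3 - <<'E'
from h import *
f=ray("side",270/3.5+210,329/3.5+80,.132); print("foot",car(f))
off=car(f)[0]; dx=-off if abs(off)<.012 else 0
print("dx",dx)
robot.line_to(C(dx,0,.11),speed=.15); st()
for z in(.095,.088,.082,.079,.077,.0755):
    robot.line_to(C(dx,0,z),speed=.05); st()
    if abs(robot.current_ft_force()[2]+2)>10: print("contact"); break
im=eyes.grab_frame("side")[110:220,240:340]; cv2.imwrite("pics/s4.png",cv2.resize(im,None,fx=5,fy=5,interpolation=cv2.INTER_CUBIC)[:,:,::-1])
E
```

```text
foot [-0.002   0.0036  0.132 ]
dx 0.002
 t 13.37 car [0.0021 0.0004 0.1103] w 0.0293 F [ 0.9 -0.1 -0.7]
 t 13.82 car [ 0.0019 -0.0001  0.0948] w 0.0294 F [-1.4 -1.4 -1.5]
 t 14.11 car [ 0.0017 -0.0001  0.0876] w 0.0296 F [-0.5  0.8 -2.3]
 t 14.38 car [ 0.0017 -0.0001  0.0816] w 0.0296 F [-0.9  0.2 -1.6]
 t 14.62 car [ 0.0019 -0.      0.0788] w 0.0292 F [-0.5 -0.5 -1.9]
 t 14.88 car [ 0.0019 -0.      0.0769] w 0.0299 F [ 0.3  0.2 -1.3]
 t 15.12 car [ 0.0019 -0.      0.0754] w 0.0298 F [-0.1 -0.5 -1.6]
```

View pics/s4.png

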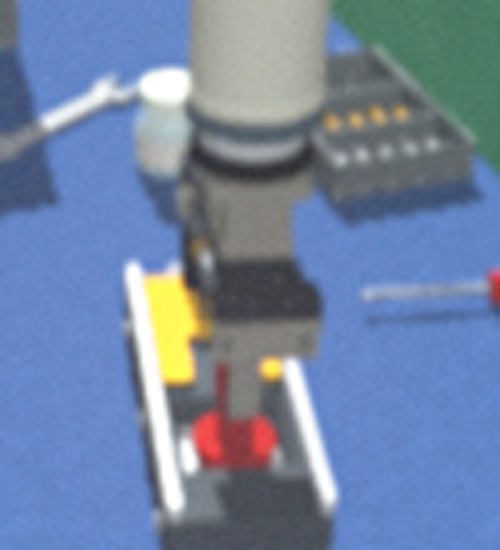

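The foot is inside the socket at crop (235,440) with no side force. I'll touch the floor, release, retreat and look again.

```bash
python3 - <<'E'
from h import *
for z in(.0745,.0735,.0725):
    robot.line_to(C(.002,0,z),speed=.03); st()
    if robot.current_ft_force()[2]>4: break
robot.command_gripper(0.055); st("rel"); robot.sleep(.2)
robot.line_to(C(.002,0,.15)); st("up")
robot.move_pose(C(0,.162,.15),R); st()
for n,(a,b,c,d) in {"top":(120,210,190,320),"side":(120,220,250,330)}.items():
    im=eyes.grab_frame(n)[a:b,c:d]; cv2.imwrite(f"pics/{n}5.png",cv2.resize(im,None,fx=5,fy=5,interpolation=cv2.INTER_CUBIC)[:,:,::-1])
E
python3 -c "
import cv2,numpy as np
a=cv2.imread('pics/side5.png');b=cv2.imread('pics/top5.png');a=cv2.resize(a,(300,375));b=cv2.resize(b,(490,339));c=np.zeros((375,800,3),np.uint8);c[:375,:300]=a;c[:339,305:795]=b;cv2.imwrite('pics/m5.png',c)"
```

```text
t 15.43 car [0.0023 0.0002 0.075 ] w 0.0291 F [0.2 2.  4.3]
rel t 15.97 car [ 0.002  -0.      0.0744] w 0.0551 F [ 0.6 -0.1  0.6]
up t 16.82 car [ 1.600e-03 -1.000e-04  1.495e-01] w 0.0547 F [ 0.1  0.  -1. ]
 t 17.52 car [-0.0007  0.1613  0.1489] w 0.0555 F [-1.4 -0.2  0. ]
```

View pics/m5.png

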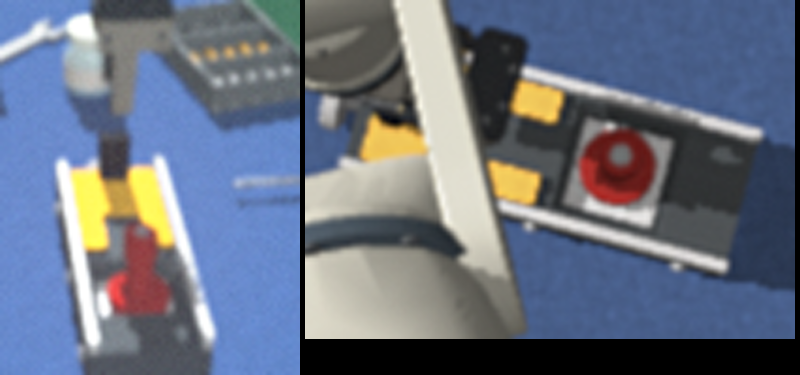

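The post stands upright and centred in the socket: mosaic (617,167) in the top view, (138,290) in the side view. Next I'll close the gate.

```bash
python3 - <<'E'
from h import *
robot.line_to(C(0,.162,.074)); st("down")
robot.command_gripper(0.0,25); st("grip")
for y in (.13,.105,.09,.084,.081,.079,.077):
    robot.line_to(C(0,y,.074),speed=.06); st("push")
    if np.linalg.norm(robot.current_ft_force()[:2])>14: print("stop felt"); break
robot.command_gripper(0.035); st("rel")
robot.line_to(C(0,robot.current_ee_pos()@np.r_[Y,0]-O@Y,.16)); st("up")
robot.move_pose(np.array([.25,.5,.25]),R); robot.sleep(.3); st("away")
for n,(a,b,c,d) in {"top":(120,210,190,320),"side":(120,220,250,330)}.items():
    im=eyes.grab_frame(n)[a:b,c:d]; cv2.imwrite(f"pics/{n}6.png",cv2.resize(im,None,fx=5,fy=5,interpolation=cv2.INTER_CUBIC)[:,:,::-1])
E
python3 -c "
import cv2,numpy as np
a=cv2.imread('pics/side6.png');b=cv2.imread('pics/top6.png');a=cv2.resize(a,(300,375));b=cv2.resize(b,(490,339));c=np.zeros((375,800,3),np.uint8);c[:375,:300]=a;c[:339,305:795]=b;cv2.imwrite('pics/m6.png',c)"
```

```text
down t 18.27 car [0.0006 0.1618 0.0746] w 0.055 F [0.6 0.2 0.9]
grip t 18.94 car [1.000e-04 1.621e-01 7.420e-02] w 0.0156 F [-0.6 -0.1  3.2]
push t 19.62 car [1.00e-04 1.29e-01 7.42e-02] w 0.0157 F [-1.6 -1.6  5.8]
push t 20.19 car [1.000e-04 1.038e-01 7.420e-02] w 0.0156 F [-1.5 -1.7  6.4]
push t 20.59 car [0.0001 0.0886 0.0741] w 0.0162 F [-1.6 -2.4  6.6]
push t 20.84 car [0.0001 0.0826 0.0742] w 0.0161 F [-0.8 -1.3  6.5]
push t 21.09 car [0.0001 0.0798 0.0742] w 0.0156 F [-0.6 -0.6  6.1]
push t 21.34 car [0.0001 0.0797 0.0742] w 0.0157 F [0.9 9.4 3.5]
push t 21.59 car [0.0002 0.0796 0.0742] w 0.0158 F [ 2.5 20.2  2. ]
stop felt
rel t 22.06 car [-0.0001  0.0764  0.0738] w 0.0348 F [ 0.1 -0.6  0.6]
up t 22.78 car [-0.0005  0.0762  0.1593] w 0.035 F [-0.2  0.3 -0.5]
away t 25.02 car [-0.4242  0.3904  0.2499] w 0.0348 F [-0.5 -0.3  0.3]
```

View pics/m6.png

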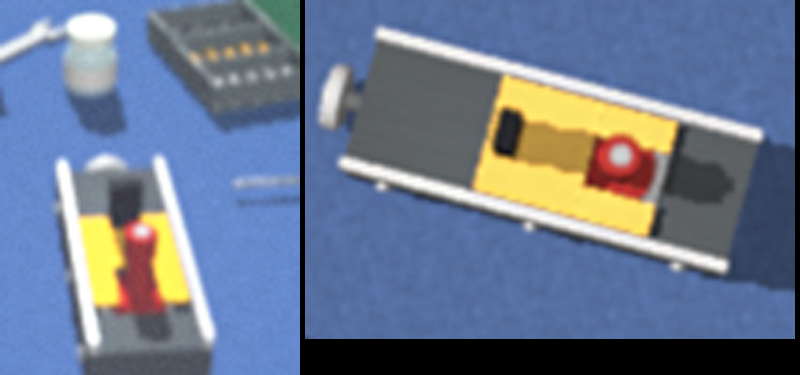

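The fork is closed round the stem, with the head at mosaic (620,155). The stop was felt at y = 79.6 mm, against the 80 mm expected for shut. One last check of the head position, then I hand in.

```bash
python3 - <<'E'
from h import *
s=490/650*5
print("head",car(ray("top",(620-305)/s+190,155/s+120,.106)), "side",car(ray("side",142/(300/80)+250,229/3.75+120,.106)))
robot.sign_off(); st("done")
E
```

```text
head [0.0012 0.0002 0.106 ] side [0.0012 0.0018 0.106 ]
the job is handed in; nothing more can be done
the job is handed in; nothing more can be done
```

The red post now stands in the socket with the gate shut round it, and I handed the job in at about 25 s on the robot's clock. No verdict is reported, so this rests on my own checks.

**What I did:** I slid the gate open to about 82 mm and picked up the middle, smallest red post, whose foot measured close to 56 mm. I set it down until it touched the socket floor and released it. Then I gripped the tab again, pushed the gate shut against its stop and moved the arm clear with the gripper open.

**Last checks:**
- **Gate:** it hit a firm stop (about 20 N) with the tab at carriage y = 79.6 mm, against 80 mm nominal for fully shut. The gripper sat about 3 mm further on after release, which I put down to it springing forward once it was free of the tab.
- **Post:** both cameras put the head within about 2 mm of the socket's axis at the seated height, so it is upright and centred.

**Disagreements:**
- **Gate start position:** at the start the gate was not fully shut but about 11–15 mm open. The two views differed by about 8 mm on this, and the wide grip on the tab allowed for it.
- **After hand-in:** the readings I asked for then were refused, so I have no measurement from the judged second itself.

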